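# Lay a timber offcut on the drilling jig and seat it against the fence

### The job

The timber block standing on end in front of the drilling jig must lie on the jig's board, its upper end seated squarely against the fence. Slide it upright along the bench until its foot bears against the free edge of the board, then push high on its back face so that it tips over that edge and falls onto its side on the board, and then slide it home against the fence and press it lightly there for about a second. Only ever push gently: no more than 25 newtons on the block and no more than 20 newtons between block and fence, whose setting is not known exactly and must not be forced; leave the glue bottle, the screwdriver and the wood scrap beside the jig where they are and finish with your hand off the block.

Things in the scene. Friction and masses are not known exactly. Their poses are not given: they have to be found in the camera images.
- block: brown timber block 100 mm (x) x 120 mm (y) x 165 mm (z), 0.5-0.9 kg; origin at the centre of its underside. Starts upright on the bench, its x axis within 0.12 rad of the jig's x, its front face (+x) 30 to 80 mm from the stop, within 15 mm of the jig's centre line. A push 45 mm up slides it; near the top it may tip where it stands. Against the stop it falls over by itself from about 0.7 rad of tilt.
- block_top (a point): centre of the block's upper end face (165 mm above its origin along z), which must finally meet the fence. Once tipped, the block's old underside is an upright face, 100 mm high, on the side away from the fence, hanging back over the board's free edge by some 20 to 60 mm.
- jig: drilling jig: flat light wooden board fixed to the bench, 270 mm long (x), 240 mm wide (y), 18 mm thick; it does not give. Origin on the bench under the middle of its free edge (the stop); x points along the board to the fence, z up. Its yaw in the room varies, so the fence lies roughly to the robot's left.
- stop_edge (a point): middle of the upper free edge of the board, 18 mm above the bench; the board's edge face under it is the stop. The block turns over this edge; its back face rises as it turns, so a hand that follows the arc (forward and up) needs only 2 to 6 N, while one that rubs level along the face needs much more. Sliding the block takes 3 to 9 N.
- fence_mount: mount of the fence: two slotted steel plates on the board; origin on the board's top on its centre line, 208 mm from the free edge, x away from that edge. The fence is a rigid dark wooden bar on it, 220 mm wide, 45 mm high, 36 mm thick, two wing nuts on top, set by eye: its face lies anywhere from 20 mm before to 20 mm beyond this origin and must be found by feel. Stiff: meet it at under 15 mm/s.
- glue: bystander: white glue bottle, 52 mm across, 150 mm tall; origin at the centre of its underside; leave it alone
- driver: bystander: screwdriver lying flat; origin at the centre of its underside; leave it alone
- offcut: bystander: thin wood scrap 90 x 45 x 22 mm; origin at the centre of its underside; leave it alone
Things that resemble listed ones, but are neither listed nor needed, are in the scene too. Of the things that look like the block, take the one that is farthest to the robot's right at the start.

How it is judged:
On the way, in this order (a step that is already met when the one before it is completed fails the run):
1. the block, still upright (within 0.15 rad), has its foot pressed against the free edge of the jig's board (over 1.5 N for 0.2 s) (contact force between block and jig above 1.5 N and angle between block's own z axis and vertical below 0.15 rad), for 0.2 s.
2. the block lies at rest on its side on the board, its upper end towards the fence (angle between block's own z axis and vertical between 1.5 and 1.64 rad and x of block_top in the frame of jig above 0.1 m and angle between block's own x axis and vertical above 3.07 rad and linear speed of block below 0.03 m/s), for 0.2 s.
3. the block is pressed against the fence with over 3 N for 0.3 s (contact force between block and fence_mount above 3 N and angle between block's own z axis and vertical between 1.5 and 1.64 rad and x of block_top in the frame of jig above 0.1 m and angle between block's own x axis and vertical above 3.07 rad), for 0.3 s.
At the end, for the whole second after the job is handed in: the block lies flat on its side on the board (within 0.07 rad), its upper end where it was pressed against the fence (no more than 24 mm before the mount's origin), square to the fence within 0.06 rad and within 45 mm of the middle of the fence, at rest (angle between block's own z axis and vertical between 1.5 and 1.64 rad and x of block_top in the frame of jig above 0.1 m and angle between block's own x axis and vertical above 3.07 rad and x of block_top in the frame of fence_mount above -0.024 m and angle between the z axis of block and the x axis of jig, either way round below 0.06 rad and y of block_top in the frame of jig between -0.045 and 0.045 m and linear speed of block below 0.01 m/s); the robot touches nothing.
It fails at once if the robot pushes the block with more than 25 N (contact force between any of the fingers, the arm and block above 25 N).
It fails at once if the block presses the fence with more than 20 N (contact force between block and fence_mount above 20 N).
It fails at once if the glue bottle, the screwdriver or the wood scrap is shifted by more than 30 mm (distance of any of glue, driver, offcut from where it was at the start of the episode above 0.03 m).
It also fails if it takes over 72 s, if anything falls off the work surface, if the arm or the gripper's body presses on something with over 40 N, if the wrist force passes 120 N, or if a joint passes its speed limit or range.

### The arm

A 6-joint arm with a two-finger parallel gripper is mounted at the origin on the work surface. World frame = base frame: x ahead of the robot, y to its left, z up, the work surface at z = 0. Lengths are in m, angles in rad, forces in N, time in s.
With the tool pointing down it reaches from about 0.25 to 0.725 m from the base axis. Payload 4 kg.
Tool frame: the origin (TCP) lies at the very end of the fingers, on their centre line; the grasp point (between the pads) lies 19 mm behind it; z points along the fingers, y is the line along which they close (so a half turn about z gives the same grasp; the last joint's range is limited). The gripper opens to 85 mm and grips with 20 to 120 N. Pads are 22 mm wide; open, the fingers measure 114 mm over their backs; the gripper's body (76 mm by 85 mm) begins 54 mm behind the grasp point. The pads swing forward as they close: fully open they stand 13 mm farther back than shut.
Start: joints at [-1.207, 0.241, 0.005, 1.335, 0, 1.571], TCP at [0.178, -0.467, 0.231] pointing down, gripper open.
Joint ranges: [-2.72, 2.72], [-1.05, 1.87], [-1.09, 1.28], [-1.99, 2.15], [-1.42, 1.44], [-3.14, 3.14]. Speed limits (rad/s): [2.79, 2.79, 3.14, 3.14, 3.14, 3.14].

### API

Orientations are given as a unit quaternion [x, y, z, w].
In Python, from workcell import bot, vision, workorder gives the robot as it stands.
- The arm moves only by the shell command python3 -m creep 'ROWS' [OPENING]. ROWS is JSON, a list of rows, each a list of 2 entries, a list of its own where there are three numbers: the shift along the tool's x, y, z in mm, then the turn, a rotation vector about the tool's x, y, z in rad. In form: [[[dx, dy, dz], [wx, wy, wz]], ...]. A call has 1 to 12 rows; each row shifts and turns the commanded pose from where the row before left it, along the tool's axes as they then stand; what a row does not reach is not made up. A row lasts 1/8 s, in which the tool goes at most 62.5 mm and 10.7 degrees, less where a joint would pass 70% of its speed; a pose out of reach is approached as far as the arm can. A call is refused whole if a number of a shift passes 62.5 or a number of a turn 0.188, either way. A call with a gripper value outside its range is refused whole. OPENING is the finger opening in mm, from 0 to 85.4, set as the call begins (- or left out, the last holds). The fingers move at their own pace and stop on an object; the grip force is fixed at half the most. Time passes only in rows, so rows that do not move let the fingers close. It gives the time, the measured TCP pose, the force, the opening and the grip force at its end, in the units of the state.
- bot.get_obs(): the state, without advancing time (a new reading comes with each control period).
- vision.camera(name): name is "scene" or "side" or "wrist"; returns a dict with "image" (384x512x3 uint8, blue, green, red), "z_map" (384x512 float32, m along the optical axis (not along the pixel's ray), 0 where there is no reading), "K" (3x3 intrinsics, pixels), "rvec" (rotation vector, rad) and "tvec" (3), from world to camera coordinates, as OpenCV has them; the wrist camera has in their place "tool_from_camera" (4x4, takes a point from camera to tool coordinates, whose origin is the TCP and whose axes are the flange's). Camera axes: x right, y down, z forward; pixel columns grow to the right and rows downward; lengths in m; the calibration is good to about 2 mm. The wrist camera is an equidistant fisheye: a pixel r from the principal point sees the ray r / f radians off the axis. A picture is of the moment at which its call begins: read the wrist's pose just before it.
- workorder.job_done(): hands the job in; it is judged then, once.
Trained networks look in a picture, given as the dict that the camera call returned (one of the last four; its "shot" number tells which), for a name from the list of things; names that differ only in an ending like _2 or _b are one class to them, and where a whole thing is asked for, a point or a joint stands for the part that bears it (a point fixed in the world has none). Each returns a list of dicts, best first, with "score" (0 to 1); they miss things now and then, are a little off and sometimes report something else, mostly with a low value. They report only what shows in the picture. A call takes as long as a camera call. They do not tell look-alikes from the thing itself.
- vision.spot_in(picture, query): "position" ([column, row] in pixels, amid what is visible of it).
- vision.place_of(picture, query): "position" ([column, row] in pixels: a listed point, or the origin of a listed thing).
The state is a dict: "clock": time; "joint_pos": joint angles; "joint_vel": joint speeds; "tau": joint torques, N m; "eef_pos": TCP position; "tool_rot": TCP orientation; "ft_force": force on the tool from outside, world axes, zero at the start; "ft_torque": the same for the moment, N m; "grip_width": finger opening in m; "grasp_force": force on a finger pad.
Only numpy, scipy, OpenCV 4.12 (cv2) and the standard library are available. Lean on these libraries where they do the work, as an engineer would, in place of code of your own. Each camera call takes 0.05 s, during which the arm holds its last target. There are 200 camera calls.

## Working session

There is one attempt and no reset: what is moved stays moved. The work goes in short steps, Python scripts to look and compute and a shell command to move; the robot and the scene stay as the last step left them, time stands still between calls to the robot, and variables do not carry over. Pictures are saved under pics/ and viewed, at most 10 in all, crops included, and the job is handed in when it is done.

```bash
mkdir -p pics; ls
cat > h.py <<'E'
import numpy as np, cv2
from workcell import bot, vision, workorder
def cam(n): return vision.camera(n)
def ray(p,c):
    R=cv2.Rodrigues(np.array(p["rvec"],float))[0]; t=np.array(p["tvec"],float).ravel()
    d=np.linalg.inv(p["K"])@[c[0],c[1],1.]
    return R,t,d
def on_plane(p,c,z):
    R,t,d=ray(p,c); o=-R.T@t; d=R.T@d; return o+d*(z-o[2])/d[2]
def depth(p,c):
    R,t,d=ray(p,c); z=p["z_map"][int(round(c[1])),int(round(c[0]))]; return R.T@(d*z-t)
def cloud(p):
    v,u=np.mgrid[0:384,0:512]; z=p["z_map"]; K=np.array(p["K"])
    X=np.stack([(u-K[0,2])/K[0,0]*z,(v-K[1,2])/K[1,1]*z,z],-1)
    R=cv2.Rodrigues(np.array(p["rvec"],float))[0]; t=np.array(p["tvec"],float).ravel()
    return (X-t)@R, z>0
E
python3 - <<'E'
from h import *
np.set_printoptions(precision=3,suppress=True)
o=bot.get_obs(); print(o)
for n in("scene","side"):
    p=cam(n); cv2.imwrite(f"pics/{n}0.png",p["image"])
    for q,z in(("block",0),("block_top",.165),("jig",0),("stop_edge",.018),("fence_mount",.018),("glue",0),("driver",0),("offcut",0)):
        for r in vision.place_of(p,q)[:4]:
            print(n,q,round(r["score"],2),np.array(r["position"]),on_plane(p,r["position"],z))
E
```

```text
pics
{'clock': 0.0, 'joint_pos': array([-1.207,  0.241,  0.004,  1.335, -0.   ,  1.571]), 'joint_vel': array([-0.001,  0.002,  0.   , -0.001, -0.001,  0.   ]), 'tau': array([ -0.002, -37.232,  25.241,   0.017,  -0.   ,  -0.   ]), 'eef_pos': array([ 0.178, -0.467,  0.23 ]), 'tool_rot': array([ 0.984,  0.181, -0.   , -0.001]), 'ft_force': array([-0.569,  0.701, -0.364]), 'ft_torque': array([0.025, 0.044, 0.054]), 'grasp_force': 0.0, 'grip_width': 0.08541137912225878}
scene block 0.84 [304.2 183.7] [0.28  0.208 0.   ]
scene block 0.56 [198.1 302.2] [ 0.761 -0.091  0.   ]
scene block_top 0.86 [211.6 196.4] [ 0.563 -0.069  0.165]
scene block_top 0.67 [313.  139.4] [0.268 0.22  0.165]
scene block_top 0.54 [200.  300.4] [ 0.872 -0.058  0.165]
scene jig 0.69 [260.4 246.2] [0.575 0.058 0.   ]
scene stop_edge 0.81 [255.7 247.3] [0.597 0.045 0.018]
scene fence_mount 0.89 [333.  256.2] [0.624 0.249 0.018]
scene glue 0.87 [276.9 306. ] [0.768 0.096 0.   ]
scene driver 0.68 [282.6 209.1] [0.415 0.127 0.   ]
scene offcut 0.57 [197.2 300.3] [ 0.755 -0.094  0.   ]
side block 0.72 [366.8 292.1] [0.26  0.221 0.   ]
side block 0.58 [235.7 213.5] [ 0.573 -0.071  0.   ]
side block_top 0.87 [379.6 229.2] [0.256 0.226 0.165]
side block_top 0.66 [234.7 158.3] [ 0.574 -0.072  0.165]
side jig 0.65 [228.1 239. ] [0.58 0.05 0.  ]
side jig 0.24 [204.3 282.8] [0.612 0.22  0.   ]
side stop_edge 0.58 [228.  229.9] [0.581 0.037 0.018]
side fence_mount 0.64 [202.4 286.3] [0.61  0.253 0.018]
side glue 0.88 [150.4 249.2] [0.762 0.109 0.   ]
side driver 0.92 [295.1 259.5] [0.413 0.12  0.   ]
side offcut 0.57 [171.9 204.2] [ 0.756 -0.104  0.   ]
```

View pics/scene0.png

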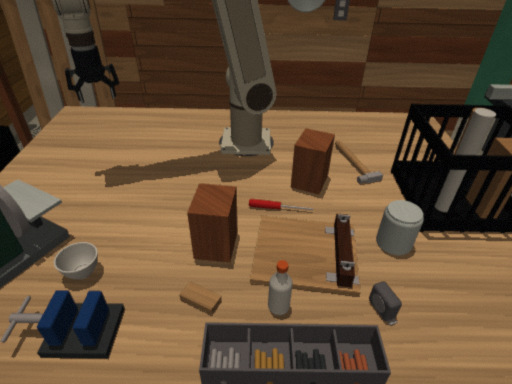

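View pics/side0.png

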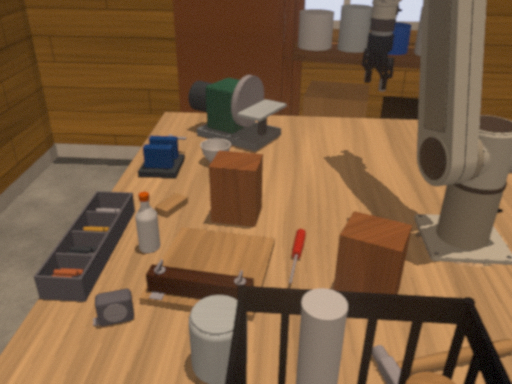

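Run:
```python
from h import *
np.set_printoptions(precision=4,suppress=True)
p=cam("scene"); q=cam("side")
P,m=cloud(p); Q,n=cloud(q)
A=np.vstack([P[m],Q[n]])
def near(c,r): return A[np.hypot(A[:,0]-c[0],A[:,1]-c[1])<r]
# block top face
b=near((.57,-.07),.1); print("zmax",np.percentile(b[:,2],99))
t=b[np.abs(b[:,2]-.165)<.004]
r=cv2.minAreaRect(t[:,:2].astype(np.float32)*1000); print("blocktop",len(t),r,cv2.boxPoints(r))
# mid side points
# board top
j=near((.6,.15),.25); j=j[np.abs(j[:,2]-.018)<.004]
print("board",len(j)); r=cv2.minAreaRect(j[:,:2].astype(np.float32)*1000); print(r,cv2.boxPoints(r))
f=near((.61,.25),.14); f=f[(np.abs(f[:,2]-.063)<.004)|(np.abs(f[:,2]-.045)<.003)]
r=cv2.minAreaRect(f[:,:2].astype(np.float32)*1000); print("fence",len(f),np.percentile(f[:,2],[5,50,95]),r,cv2.boxPoints(r))
big=cv2.resize(p["image"][130:280,140:380],None,fx=3.3,fy=3.3,interpolation=cv2.INTER_CUBIC)
cv2.imwrite("pics/crop.png",big)
```

```text
zmax 0.16671622039270795
blocktop 2091 ((571.1456909179688, -64.33387756347656), (105.11402130126953, 124.35784912109375), 83.25884246826172) [[ 503.2273 -109.2287]
 [ 626.7254 -123.8264]
 [ 639.0641  -19.439 ]
 [ 515.566    -4.8414]]
board 10838
((620.691162109375, 141.25469970703125), (490.5252685546875, 421.84100341796875), 60.75716018676758) [[ 316.8372   30.2863]
 [ 684.9175 -175.7882]
 [ 924.5451  252.2231]
 [ 556.4648  458.2976]]
fence 2208 [0.0444 0.0624 0.065 ] ((612.082763671875, 274.22515869140625), (40.33232879638672, 223.40316772460938), 82.18377685546875) [[498.6764 269.4373]
 [720.0041 239.0554]
 [725.4891 279.013 ]
 [504.1614 309.395 ]]
```

The scene image shows two brown blocks: A at (214,223), which stands in front of the jig at y≈-0.06, and B at (312,160), at y≈+0.22. A is the farther to the robot's right and stands before the board's free edge, so A fits. I'll confirm it in the crop.

View pics/crop.png

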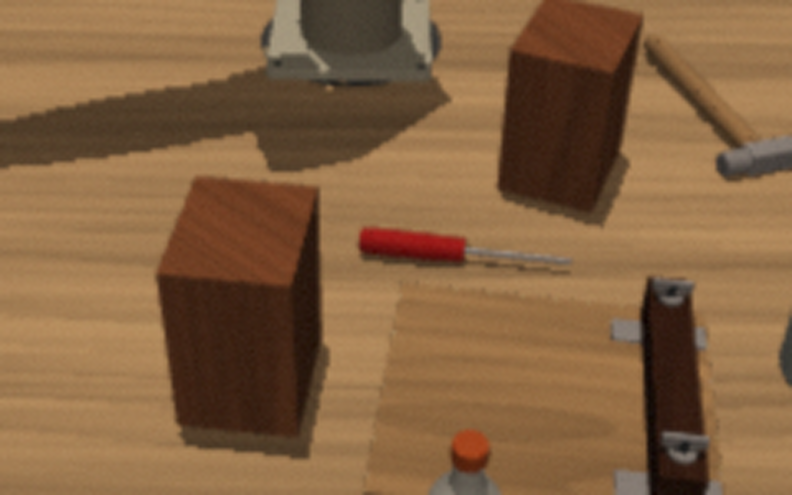

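```bash
cat >> h.py <<'E'
from scipy.spatial.transform import Rotation as Ro
from scipy.linalg import logm, expm
A0=np.deg2rad(82.2); S=np.array([.589,.044,0.])   # jig yaw, jig origin
JX=np.array([np.cos(A0),np.sin(A0),0]); JY=np.array([-JX[1],JX[0],0]); J=np.stack([JX,JY,[0,0,1]],1)
def injig(p): return (np.asarray(p)-S)@J
def rows(tip,tilt,n,yaw=0.):
    """constant row taking the tool to tip (jig frame, m), tool x along jig x, tilted tip-forward"""
    o=bot.get_obs(); T=np.eye(4); T[:3,:3]=Ro.from_quat(o["tool_rot"]).as_matrix(); T[:3,3]=o["eef_pos"]
    G=np.eye(4); a=A0+yaw; X=np.array([np.cos(a),np.sin(a),0]); Z=np.array([0,0,-1.]); 
    G[:3,:3]=np.stack([X,np.cross(Z,X),Z],1)@Ro.from_rotvec([0,tilt,0]).as_matrix(); G[:3,3]=S+J@np.array(tip)
    L=np.real(logm(np.linalg.inv(T)@G)); E=expm(L/n)
    print("row",(E[:3,3]*1000).round(1),Ro.from_matrix(E[:3,:3]).as_rotvec().round(4))
    for k in range(1,n+1): print(k,(T@expm(L*k/n))[:3,3].round(3),end=" ")
    print()
E
python3 - <<'E'
from h import *
np.set_printoptions(precision=4,suppress=True)
p=cam("scene"); P,m=cloud(p); A=P[m]; q=cam("side"); Q,n=cloud(q)
for nm,A in(("scene",P[m]),("side",Q[n])):
    a=injig(A); b=a[(abs(a[:,2]-.018)<.006)&(a[:,0]>-.02)&(a[:,0]<.3)&(abs(a[:,1])<.16)]
    for lo in(-.08,-.04,0,.04,.08):
        s=b[abs(b[:,1]-lo)<.01]; print(nm,lo,"xmin",np.percentile(s[:,0],[.5,2]) if len(s) else 0)
    for lo in(.03,.08,.13):
        s=b[abs(b[:,0]-lo)<.01]; print(nm,lo,"y",np.percentile(s[:,1],[1,99]))
    f=a[(abs(a[:,2]-.063)<.004)&(abs(a[:,0]-.22)<.06)&(abs(a[:,1])<.13)]
    print("fence",cv2.minAreaRect(f[:,:2].astype(np.float32)*1000))
    t=a[(abs(a[:,2]-.165)<.004)&(abs(a[:,0]+.11)<.12)&(abs(a[:,1])<.12)]
    print("block",cv2.minAreaRect(t[:,:2].astype(np.float32)*1000))
rows((-.24,.003,.12),.8,11)
E
```

```text
scene -0.08 xmin [0.0023 0.0053]
scene -0.04 xmin [0.0023 0.0056]
scene 0 xmin [0.0017 0.0054]
scene 0.04 xmin [0.0018 0.0051]
scene 0.08 xmin [0.001  0.0043]
scene 0.03 y [-0.1139  0.1221]
scene 0.08 y [-0.0404  0.1243]
scene 0.13 y [-0.1135  0.1238]
fence ((231.0867919921875, 6.751640319824219), (36.7048225402832, 220.76461791992188), 0.7181382179260254)
block ((-110.70538330078125, 3.195362091064453), (99.89131164550781, 123.48981475830078), 1.0155109167099)
side -0.08 xmin [0.0025 0.0059]
side -0.04 xmin [0.0013 0.0063]
side 0 xmin [0.0016 0.0074]
side 0.04 xmin [0.0004 0.0027]
side 0.08 xmin [-0.0006  0.0023]
side 0.03 y [-0.1097  0.1263]
side 0.08 y [-0.1428  0.1264]
side 0.13 y [-0.1075  0.127 ]
fence ((230.65504455566406, 9.199020385742188), (40.43640899658203, 219.83616638183594), 0.38498231768608093)
block ((-110.05096435546875, 5.298435211181641), (103.8215103149414, 119.87603759765625), 1.084269642829895)
row [38.  11.  24.8] [ 0.0389  0.0655 -0.0919]
1 [ 0.217 -0.464  0.207] 2 [ 0.257 -0.456  0.184] 3 [ 0.298 -0.443  0.164] 4 [ 0.337 -0.424  0.147] 5 [ 0.375 -0.402  0.133] 6 [ 0.412 -0.375  0.122] 7 [ 0.447 -0.345  0.115] 8 [ 0.479 -0.311  0.111] 9 [ 0.507 -0.274  0.11 ] 10 [ 0.532 -0.234  0.113] 11 [ 0.553 -0.193  0.12 ]
```

The crop confirms A, the left block at crop (240,300). It stands just before the board's free edge. The board fit moves the jig origin about 6 mm in y and adds about 0.6° of yaw.

```bash
sed -i 's/82\.2/82.8/; s/\[\.589,\.044,0\.\]/[.583,.045,0.]/' h.py
python3 -m creep '[[[38,11,25],[0.039,0.0655,-0.092]],[[38,11,25],[0.039,0.0655,-0.092]],[[38,11,25],[0.039,0.0655,-0.092]],[[38,11,25],[0.039,0.0655,-0.092]],[[38,11,25],[0.039,0.0655,-0.092]],[[38,11,25],[0.039,0.0655,-0.092]],[[38,11,25],[0.039,0.0655,-0.092]],[[38,11,25],[0.039,0.0655,-0.092]],[[38,11,25],[0.039,0.0655,-0.092]],[[38,11,25],[0.039,0.0655,-0.092]],[[38,11,25],[0.039,0.0655,-0.092]],[[0,0,0],[0,0,0]]]' 85
python3 - <<'E'
from h import *
np.set_printoptions(precision=3,suppress=True)
o=bot.get_obs(); print(o["clock"],injig(o["eef_pos"]),o["joint_pos"],o["ft_force"],(J.T@Ro.from_quat(o["tool_rot"]).as_matrix()))
rows((-.205,-.002,.052),.8,4)
E
```

```text
clock: 2.6
eef_pos: [0.554, -0.1897, 0.1163]
tool_rot: [0.692, 0.607, 0.293, -0.258]
ft_force: [-0.2, -0.7, 0.0]
grip_width: 0.0848
grasp_force: 0.0
2.6 [-0.236 -0.001  0.116] [-0.657  0.807  0.353  1.598  0.669  0.874] [-0.244 -0.713  0.006] [[ 0.695 -0.004  0.719]
 [-0.005 -1.    -0.001]
 [ 0.719 -0.002 -0.695]]
row [-6.1  0.3 16.8] [ 0.    -0.001 -0.001]
1 [ 0.555 -0.182  0.1  ] 2 [ 0.557 -0.174  0.084] 3 [ 0.558 -0.166  0.068] 4 [ 0.559 -0.159  0.052]
```

```bash
python3 -m creep '[[[-5,0,19],[0,0,0]],[[-5,0,19],[0,0,0]],[[-5,0,19],[0,0,0]],[[-5,0,19],[0,0,0]],[[-6,0,20],[0,0,0]],[[0,0,0],[0,0,0]]]'
python3 -m creep '[[[2.8,0,2.9],[0,0,0]],[[2.8,0,2.9],[0,0,0]],[[2.8,0,2.9],[0,0,0]],[[2.1,0,2.1],[0,0,0]],[[2.1,0,2.1],[0,0,0]],[[2.1,0,2.1],[0,0,0]],[[2.1,0,2.1],[0,0,0]]]'
cat > s.py <<'E'
from h import *
np.set_printoptions(precision=4,suppress=True)
o=bot.get_obs(); print(o["clock"],"tip",injig(o["eef_pos"]),"F",o["ft_force"]@J,"M",o["ft_torque"]@J,"\n",(J.T@Ro.from_quat(o["tool_rot"]).as_matrix()))
E
python3 s.py
```

```text
clock: 3.35
eef_pos: [0.5585, -0.1418, 0.0308]
tool_rot: [0.694, 0.605, 0.293, -0.258]
ft_force: [-0.2, 0.2, 0.2]
grip_width: 0.085
grasp_force: 0.0
clock: 4.22
eef_pos: [0.563, -0.118, 0.0321]
tool_rot: [0.694, 0.606, 0.293, -0.257]
ft_force: [-0.5, -0.4, -0.1]
grip_width: 0.0852
grasp_force: 0.0
4.225 tip [-0.1642 -0.0006  0.0321] F [-0.4686  0.4584 -0.0555] M [0.0235 0.6803 0.049 ] 
 [[ 0.6961 -0.0089  0.7179]
 [-0.0068 -1.     -0.0058]
 [ 0.7179 -0.0008 -0.6962]]
```

```bash
python3 -m creep '[[[1.4,0,1.4],[0,0,0]],[[1.4,0,1.4],[0,0,0]],[[1.4,0,1.4],[0,0,0]],[[1.4,0,1.4],[0,0,0]],[[1.4,0,1.4],[0,0,0]],[[1.4,0,1.4],[0,0,0]],[[1.4,0,1.4],[0,0,0]]]'
python3 s.py
```

```text
clock: 5.1
eef_pos: [0.565, -0.1046, 0.0322]
tool_rot: [0.694, 0.606, 0.293, -0.256]
ft_force: [-0.2, -2.4, -0.3]
grip_width: 0.0846
grasp_force: 1.4
5.1 tip [-0.1507 -0.0009  0.0322] F [-2.3736 -0.0713 -0.3404] M [ 0.0156  1.1656 -0.0419] 
 [[ 0.6964 -0.0091  0.7176]
 [-0.0066 -1.     -0.0063]
 [ 0.7176 -0.0004 -0.6964]]
```

```bash
python3 -m creep '[[[1.4,0,1.4],[0,0,0]],[[1.4,0,1.4],[0,0,0]],[[1.4,0,1.4],[0,0,0]],[[1.4,0,1.4],[0,0,0]],[[1.4,0,1.4],[0,0,0]],[[1.4,0,1.4],[0,0,0]],[[1.4,0,1.4],[0,0,0]],[[1.4,0,1.4],[0,0,0]],[[1.4,0,1.4],[0,0,0]],[[1.4,0,1.4],[0,0,0]]]'
python3 s.py
python3 - <<'E'
from h import *
for n in("scene","side"):
    P,m=cloud(cam(n)); a=injig(P[m]); t=a[(abs(a[:,2]-.165)<.004)&(abs(a[:,0]+.09)<.12)&(abs(a[:,1])<.1)]
    print("block",cv2.minAreaRect(t[:,:2].astype(np.float32)*1000))
E
```

```text
clock: 6.35
eef_pos: [0.5676, -0.0848, 0.0326]
tool_rot: [0.694, 0.606, 0.293, -0.257]
ft_force: [0.3, -2.6, -1.8]
grip_width: 0.0849
grasp_force: 1.2
6.35 tip [-0.1307 -0.0009  0.0326] F [-2.5721 -0.637  -1.7793] M [0.0037 1.3107 0.0247] 
 [[ 0.6962 -0.009   0.7178]
 [-0.0068 -1.     -0.0059]
 [ 0.7178 -0.0007 -0.6962]]
block ((-121.5162582397461, -2.7539024353027344), (122.81262969970703, 176.0775604248047), 89.61188507080078)
block ((-119.79794311523438, 1.068206787109375), (120.32308197021484, 178.4390106201172), 87.7735595703125)
```

```bash
python3 -m creep '[[[1.4,0,1.4],[0,0,0]],[[1.4,0,1.4],[0,0,0]],[[1.4,0,1.4],[0,0,0]],[[1.4,0,1.4],[0,0,0]],[[1.4,0,1.4],[0,0,0]],[[1.4,0,1.4],[0,0,0]],[[1.4,0,1.4],[0,0,0]],[[1.4,0,1.4],[0,0,0]],[[1.4,0,1.4],[0,0,0]],[[1.4,0,1.4],[0,0,0]],[[1.4,0,1.4],[0,0,0]]]'
python3 -m creep '[[[0.7,0,0.7],[0,0,0]],[[0.7,0,0.7],[0,0,0]],[[0.7,0,0.7],[0,0,0]],[[0.7,0,0.7],[0,0,0]],[[0.7,0,0.7],[0,0,0]]]'
python3 s.py
```

```text
clock: 7.82
eef_pos: [0.5704, -0.0632, 0.0329]
tool_rot: [0.694, 0.606, 0.293, -0.257]
ft_force: [0.9, -3.6, -1.8]
grip_width: 0.0851
grasp_force: 1.2
clock: 8.45
eef_pos: [0.5711, -0.0584, 0.033]
tool_rot: [0.694, 0.606, 0.293, -0.257]
ft_force: [-1.0, -2.0, -2.2]
grip_width: 0.0851
grasp_force: 1.2
8.45 tip [-0.104  -0.0012  0.033 ] F [-2.0866  0.7402 -2.2303] M [ 0.0585  1.3185 -0.0095] 
 [[ 0.6962 -0.009   0.7178]
 [-0.0067 -1.     -0.006 ]
 [ 0.7179 -0.0007 -0.6962]]
```

```bash
for i in 1; do
python3 -m creep '[[[0.7,0,0.7],[0,0,0]],[[0.7,0,0.7],[0,0,0]],[[0.7,0,0.7],[0,0,0]]]' | egrep 'eef|ft'
python3 -m creep '[[[0.7,0,0.7],[0,0,0]],[[0.7,0,0.7],[0,0,0]]]'| egrep 'eef|ft'
done; python3 s.py
```

```text
eef_pos: [0.5715, -0.0554, 0.0331]
ft_force: [-0.5, -2.6, -1.5]
eef_pos: [0.5718, -0.0534, 0.0331]
ft_force: [-1.5, -2.3, -0.7]
9.075 tip [-0.099  -0.0012  0.0331] F [-2.4963  1.1926 -0.7328] M [-0.0149  1.3161 -0.0624] 
 [[ 0.6962 -0.0089  0.7178]
 [-0.0067 -1.     -0.0058]
 [ 0.7178 -0.0007 -0.6962]]
```

```bash
python3 -m creep '[[[0.7,0,0.7],[0,0,0]],[[0.7,0,0.7],[0,0,0]]]' | egrep 'eef|ft'
python3 -m creep '[[[0.7,0,0.7],[0,0,0]],[[0.7,0,0.7],[0,0,0]]]'| egrep 'eef|ft'
python3 s.py|head -1
```

```text
eef_pos: [0.5721, -0.0515, 0.0332]
ft_force: [-1.1, -4.3, -0.1]
eef_pos: [0.5725, -0.0513, 0.0332]
ft_force: [-3.2, -11.8, 2.6]
9.575 tip [-0.0968 -0.0017  0.0332] F [-12.0837   1.6663   2.5663] M [0.2743 1.9944 0.7861]
```

```bash
python3 -m creep '[[[0.7,0,0.7],[0,0,0]],[[0.7,0,0.7],[0,0,0]]]'| egrep 'eef|ft'
python3 s.py|head -1
```

```text
eef_pos: [0.573, -0.0511, 0.0334]
ft_force: [-4.9, -17.7, 4.5]
9.825 tip [-0.0966 -0.0022  0.0334] F [-18.1676   2.6866   4.4789] M [0.5235 2.5286 1.1815]
```

```bash
python3 -m creep '[[[-1,0,-1],[0,0,0]],[[-9,0,-9],[0,0,0]],[[-9,0,-9],[0,0,0]],[[17.5,0,-17],[0,0,0]],[[17.5,0,-17],[0,0,0]],[[17.5,0,-17],[0,0,0]],[[17.5,0,-17],[0,0,0]],[[4,0,4],[0,0,0]],[[4,0,4],[0,0,0]],[[0,0,0],[0,0,0]]]' | egrep 'eef|ft'
python3 s.py
python3 - <<'E'
from h import *
for n in("scene","side"):
    p=cam(n);P,m=cloud(p); a=injig(P[m]); t=a[(abs(a[:,2]-.165)<.005)&(abs(a[:,0]+.03)<.09)&(abs(a[:,1])<.1)]
    print("block",cv2.minAreaRect(t[:,:2].astype(np.float32)*1000))
    cv2.imwrite(f"pics/{n}1.png",p["image"])
E
```

```text
eef_pos: [0.5698, -0.0621, 0.1294]
ft_force: [-0.5, 0.3, -0.5]
11.075 tip [-0.108  -0.0003  0.1294] F [ 0.1911  0.5569 -0.5306] M [ 0.0153  0.6824 -0.0142] 
 [[ 0.6955 -0.008   0.7185]
 [-0.0077 -1.     -0.0036]
 [ 0.7185 -0.0031 -0.6956]]
block ((-49.797698974609375, -4.255443572998047), (101.50188446044922, 123.30516815185547), 1.0413938760757446)
block ((-50.251773834228516, -2.3552169799804688), (120.72627258300781, 107.53229522705078), 89.85382843017578)
```

View pics/scene1.png

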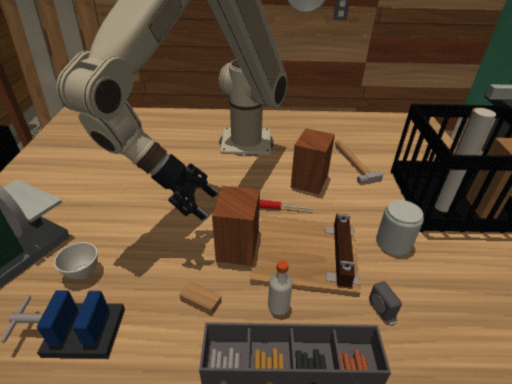

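The scene image shows the block upright at (236,225), flush with the board's free edge, and the hand behind it at (190,195). Next is contact up high, then the arc.

```bash
python3 -m creep '[[[1.4,0,1.4],[0,0,0]],[[1.4,0,1.4],[0,0,0]],[[1.4,0,1.4],[0,0,0]],[[1.0,0,1.0],[0,0,0]],[[1.0,0,1.0],[0,0,0]],[[1.0,0,1.0],[0,0,0]]]' | egrep 'eef|ft'
python3 s.py|head -1
python3 -m creep '[[[3.2,0,0.6],[0,0,0]],[[3.2,0,0.6],[0,0,0]],[[3.2,0,0.6],[0,0,0]],[[3.2,0,0.6],[0,0,0]]]' | egrep 'eef|ft'
python3 s.py|head -1
```

```text
eef_pos: [0.572, -0.053, 0.1307]
ft_force: [-0.5, 0.5, -0.6]
11.925 tip [-0.0986 -0.0013  0.1307] F [ 0.4651  0.5177 -0.6352] M [0.0023 0.7399 0.0428] 
eef_pos: [0.5734, -0.0424, 0.1383]
ft_force: [-0.1, -0.5, -1.8]
12.425 tip [-0.0879 -0.0014  0.1383] F [-0.5415  0.0008 -1.825 ] M [0.0184 1.086  0.0696]
```

```bash
python3 -m creep '[[[3.1,0,0.9],[0,0,0]],[[3.1,0,0.9],[0,0,0]],[[3.1,0,0.9],[0,0,0]],[[3.1,0,0.9],[0,0,0]],[[3.1,0,0.9],[0,0,0]],[[3.0,0,1.2],[0,0,0]]]' | egrep 'eef|ft'
python3 s.py|head -1
python3 -m creep '[[[3.0,0,1.2],[0,0,0]],[[3.0,0,1.2],[0,0,0]],[[3.0,0,1.2],[0,0,0]],[[3.0,0,1.2],[0,0,0]],[[2.9,0,1.5],[0,0,0]],[[2.9,0,1.5],[0,0,0]]]' | egrep 'eef|ft'
python3 s.py|head -1
```

```text
eef_pos: [0.5757, -0.0254, 0.1478]
ft_force: [-1.0, -2.7, 2.0]
13.175 tip [-0.0708 -0.0015  0.1478] F [-2.7877  0.6495  1.9956] M [0.2012 0.7481 0.2841] 
eef_pos: [0.5781, -0.0076, 0.1551]
ft_force: [-1.1, -2.8, 2.8]
13.925 tip [-0.0528 -0.0017  0.1551] F [-2.9322  0.7453  2.7965] M [0.3179 0.5249 0.2832]
```

Run:
```python
from h import *
p=cam("side"); cv2.imwrite("pics/side2.png",p["image"][120:330,100:350])
```

```text
(no output)
```

View pics/side2.png

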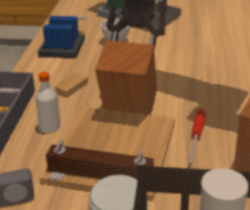

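The side crop shows the block at (128,78) leaning toward the fence over the edge, with forces around 4 N. I'll continue the arc.

```bash
python3 -m creep '[[[2.9,0,1.5],[0,0,0]],[[2.9,0,1.5],[0,0,0]],[[2.9,0,1.5],[0,0,0]],[[2.7,0,1.8],[0,0,0]],[[2.7,0,1.8],[0,0,0]],[[2.7,0,1.8],[0,0,0]],[[2.7,0,1.8],[0,0,0]],[[2.5,0,2.1],[0,0,0]]]' | egrep 'eef|ft'
python3 s.py|head -1
python3 -m creep '[[[2.5,0,2.1],[0,0,0]],[[2.5,0,2.1],[0,0,0]],[[2.5,0,2.1],[0,0,0]],[[2.3,0,2.3],[0,0,0]],[[2.3,0,2.3],[0,0,0]],[[2.3,0,2.3],[0,0,0]]]' | egrep 'eef|ft'
python3 s.py|head -1
```

```text
eef_pos: [0.5814, 0.0174, 0.1611]
ft_force: [-0.6, -1.0, 1.1]
14.975 tip [-0.0276 -0.0019  0.1611] F [-1.0192  0.4309  1.0964] M [0.1163 0.6013 0.0894] 
eef_pos: [0.5841, 0.0367, 0.1621]
ft_force: [0.1, -0.0, 0.5]
15.725 tip [-0.0081 -0.0021  0.1621] F [-0.0161 -0.1308  0.4767] M [ 0.0583  0.6249 -0.0346]
```

Force has dropped to zero, so the block has probably fallen. I'll back off and look.

```bash
python3 -m creep '[[[-14,0,-15],[0,0,0]],[[-14,0,-15],[0,0,0]],[[-14,0,-15],[0,0,0]],[[-14,0,-15],[0,0,0]],[[-14,0,-15],[0,0,0]],[[-14,0,-15],[0,0,0]],[[0,0,0],[0,0,0]]]' | egrep 'eef|ft'
python3 s.py
python3 - <<'E'
from h import *
for n in("scene","side"):
    p=cam(n);P,m=cloud(p); a=injig(P[m]); t=a[(abs(a[:,2]-.118)<.006)&(abs(a[:,0]-.05)<.12)&(abs(a[:,1])<.1)]
    print("block",len(t),cv2.minAreaRect(t[:,:2].astype(np.float32)*1000))
    cv2.imwrite(f"pics/{n}3.png",p["image"])
E
```

```text
eef_pos: [0.5677, -0.0867, 0.1641]
ft_force: [1.1, -0.6, -0.1]
16.6 tip [-0.1326 -0.0013  0.1641] F [-0.4443 -1.1192 -0.0873] M [-0.0083  0.6866 -0.0001] 
 [[ 0.6963 -0.011   0.7177]
 [-0.0084 -0.9999 -0.0072]
 [ 0.7177 -0.001  -0.6963]]
block 251 ((-18.887996673583984, -35.96448516845703), (86.98582458496094, 169.51773071289062), 45.99464797973633)
block 179 ((42.36738586425781, 26.00830841064453), (83.4328384399414, 165.67913818359375), 44.03050231933594)
```

View pics/scene3.png

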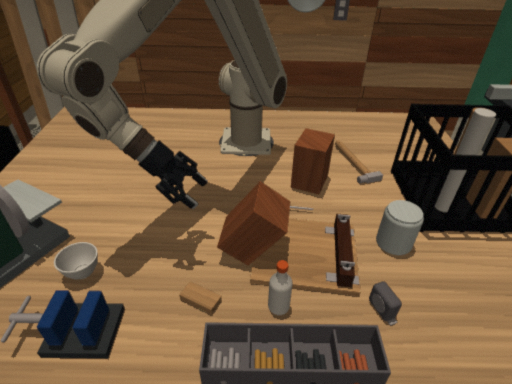

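The scene image shows the block at (255,222) propped over the edge at about 45°. It is either near balance or falling back slowly. I'll measure the tilt.

```bash
cat > tilt.py <<'E'
from h import *
np.set_printoptions(precision=4,suppress=True)
for n in("scene","side"):
    P,m=cloud(cam(n)); a=injig(P[m]); a=a[(a[:,2]>.03)&(a[:,0]>-.13)&(a[:,0]<.18)&(abs(a[:,1])<.045)]
    # side-profile top envelope
    for x in np.arange(-.12,.18,.02):
        s=a[abs(a[:,0]-x)<.003]
        if len(s)>3: print(n,round(x,2),np.percentile(s[:,2],[5,98]).round(3),end="; ")
    print()
print(bot.get_obs()["clock"])
E
python3 tilt.py
```

```text
scene -0.08 [0.074 0.082]; scene -0.06 [0.102 0.11 ]; scene -0.04 [0.131 0.14 ]; scene -0.02 [0.161 0.168]; scene 0.0 [0.189 0.193]; scene 0.02 [0.176 0.182]; scene 0.04 [0.162 0.168]; scene 0.06 [0.148 0.153]; scene 0.08 [0.135 0.14 ]; 
side 0.0 [0.187 0.192]; side 0.02 [0.045 0.18 ]; side 0.04 [0.075 0.167]; side 0.06 [0.103 0.153]; side 0.08 [0.13  0.138]; 
16.8
```

Tilt is about 0.61 rad, propped stably on its front-bottom edge and the stop. I'll return to contact and push on past balance.

```bash
python3 -m creep '[[[10.5,0,10.8],[0,0,0]],[[10.5,0,10.8],[0,0,0]],[[10.5,0,10.8],[0,0,0]],[[10.5,0,10.8],[0,0,0]],[[10.5,0,10.8],[0,0,0]],[[10.5,0,10.8],[0,0,0]],[[10.5,0,10.8],[0,0,0]],[[5,0,5],[0,0,0]],[[2,0,2],[0,0,0]],[[2,0,2],[0,0,0]]]' | egrep 'eef|ft'
python3 s.py|head -1
python3 -m creep '[[[2,0,2],[0,0,0]],[[2,0,2],[0,0,0]],[[2,0,2],[0,0,0]],[[2,0,2],[0,0,0]]]' | egrep 'eef|ft'
python3 s.py|head -1
python3 -m creep '[[[2,0,2],[0,0,0]],[[2,0,2],[0,0,0]],[[2,0,2],[0,0,0]],[[2,0,2],[0,0,0]]]' | egrep 'eef|ft'
python3 s.py|head -1
```

```text
eef_pos: [0.5835, 0.0314, 0.1648]
ft_force: [-0.6, -0.2, -0.0]
18.05 tip [-0.0134 -0.0022  0.1648] F [-0.2333  0.6088 -0.0085] M [0.0179 0.6396 0.0467] 
eef_pos: [0.5849, 0.0429, 0.165]
ft_force: [0.3, -0.3, 0.2]
18.55 tip [-0.0019 -0.0022  0.165 ] F [-0.2654 -0.3551  0.1911] M [-0.0302  0.7442  0.0432] 
eef_pos: [0.5865, 0.0542, 0.1653]
ft_force: [0.9, -0.1, -0.9]
19.05 tip [ 0.0096 -0.0023  0.1653] F [ 0.0663 -0.9295 -0.8567] M [ 0.0112  0.6724 -0.0301]
```

```bash
python3 tilt.py
```

```text
scene -0.12 [0.271 0.342]; scene -0.1 [0.251 0.323]; scene -0.08 [0.077 0.307]; scene -0.06 [0.098 0.287]; scene -0.04 [0.12 0.24]; scene -0.02 [0.14  0.213]; scene 0.0 [0.162 0.192]; scene 0.02 [0.183 0.19 ]; scene 0.04 [0.17  0.177]; scene 0.06 [0.151 0.157]; scene 0.08 [0.132 0.139]; 
side -0.12 [0.298 0.344]; side -0.1 [0.281 0.325]; side -0.08 [0.262 0.307]; side -0.06 [0.216 0.289]; side -0.04 [0.205 0.242]; side -0.02 [0.182 0.214]; side 0.0 [0.176 0.192]; side 0.02 [0.035 0.04 ]; side 0.04 [0.058 0.18 ]; side 0.06 [0.075 0.158]; side 0.08 [0.095 0.139]; side 0.1 [0.114 0.12 ]; 
19.15
```

```bash
python3 -m creep '[[[2,0,2],[0,0,0]],[[2,0,2],[0,0,0]],[[2,0,2.2],[0,0,0]],[[2,0,2.2],[0,0,0]]]' | egrep 'eef|ft'
python3 s.py|head -1;python3 tilt.py
```

```text
eef_pos: [0.588, 0.0657, 0.1651]
ft_force: [-0.3, 0.1, -0.3]
19.65 tip [ 0.0212 -0.0024  0.1651] F [ 0.0193  0.2726 -0.2513] M [-0.0229  0.6689  0.0262] 
scene -0.12 [0.277 0.353]; scene -0.1 [0.261 0.336]; scene -0.08 [0.254 0.311]; scene -0.06 [0.247 0.298]; scene -0.04 [0.117 0.254]; scene -0.02 [0.117 0.233]; scene 0.0 [0.117 0.201]; scene 0.02 [0.117 0.184]; scene 0.04 [0.116 0.121]; scene 0.06 [0.116 0.12 ]; scene 0.08 [0.116 0.12 ]; scene 0.1 [0.116 0.12 ]; 
side -0.12 [0.309 0.351]; side -0.1 [0.299 0.335]; side -0.08 [0.273 0.309]; side -0.06 [0.25  0.296]; side -0.04 [0.116 0.251]; side -0.02 [0.116 0.232]; side 0.0 [0.116 0.202]; side 0.02 [0.115 0.123]; side 0.04 [0.116 0.119]; side 0.06 [0.115 0.119]; side 0.08 [0.116 0.12 ]; side 0.1 [0.116 0.12 ]; side 0.12 [0.035 0.118]; 
19.75
```

The block fell flat: its top is level at 0.117 m and its end is near x≈0.12. I'll withdraw, go low and push it home.

```bash
python3 -m creep '[[[-8,0,-11],[0,0,0]],[[-12,0,-12.5],[0,0,0]],[[-14,0,-14.5],[0,0,0]],[[-14,0,-14.5],[0,0,0]],[[-14,0,-14.5],[0,0,0]],[[-14,0,-14.5],[0,0,0]],[[-14,0,-14.5],[0,0,0]],[[-12,0,-12.5],[0,0,0]],[[0,0,0],[0,0,0]]]' | egrep 'eef|ft'
python3 -m creep '[[[-16,0,15.5],[0,0,0]],[[-16,0,15.5],[0,0,0]],[[-16,0,15.5],[0,0,0]],[[-16,0,15.5],[0,0,0]],[[-16,0,15.5],[0,0,0]],[[-13,0,13],[0,0,0]],[[0,0,0],[0,0,0]]]' | egrep 'eef|ft'
python3 s.py
python3 - <<'E'
from h import *
for n in("scene","side"):
    p=cam(n);P,m=cloud(p); a=injig(P[m]); t=a[(abs(a[:,2]-.118)<.004)&(abs(a[:,0]-.05)<.12)&(abs(a[:,1])<.1)]
    print("block",len(t),cv2.minAreaRect(t[:,:2].astype(np.float32)*1000))
    cv2.imwrite(f"pics/{n}4.png",p["image"])
E
```

```text
eef_pos: [0.5681, -0.0838, 0.1673]
ft_force: [0.8, 0.3, -1.0]
eef_pos: [0.567, -0.0809, 0.0364]
ft_force: [-0.7, -0.3, 0.5]
21.75 tip [-0.1269  0.0001  0.0364] F [-0.4237  0.6786  0.474 ] M [0.0024 0.6936 0.0104] 
 [[ 0.6952 -0.0084  0.7187]
 [-0.0085 -1.     -0.0034]
 [ 0.7187 -0.0037 -0.6953]]
block 2127 ((34.074275970458984, -5.2167205810546875), (164.63536071777344, 124.02286529541016), 0.0935281440615654)
block 1924 ((33.71337890625, -2.6294822692871094), (121.07051849365234, 171.8719482421875), 89.76998138427734)
```

View pics/scene4.png

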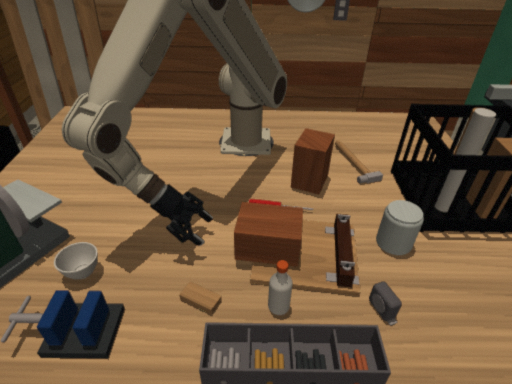

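The scene image shows the block lying flat on the board at (270,230), square, with its top end at x≈0.117. The hand is behind it at (185,215). I'll approach now.

```bash
python3 -m creep '[[[8,0,8.3],[0,0,0]],[[10,0,10.3],[0,0,0]],[[10,0,10.3],[0,0,0]],[[8,0,8.3],[0,0,0]],[[6,0,6.2],[0,0,0]],[[3,0,3],[0,0,0]],[[2,0,2],[0,0,0]],[[1.4,0,1.4],[0,0,0]],[[1.4,0,1.4],[0,0,0]],[[1.4,0,1.4],[0,0,0]],[[1.4,0,1.4],[0,0,0]],[[1.4,0,1.4],[0,0,0]]]' | egrep 'eef|ft'
python3 s.py|head -1
python3 -m creep '[[[1.4,0,1.4],[0,0,0]],[[1.4,0,1.4],[0,0,0]],[[1.4,0,1.4],[0,0,0]],[[1.4,0,1.4],[0,0,0]],[[1.4,0,1.4],[0,0,0]]]' | egrep 'eef|ft'
python3 s.py|head -1
```

```text
eef_pos: [0.5784, -0.0051, 0.0379]
ft_force: [0.1, 0.4, -1.2]
23.35 tip [-0.0503 -0.0017  0.0379] F [ 0.4502 -0.0274 -1.2207] M [0.0121 0.7387 0.0011] 
eef_pos: [0.5798, 0.0043, 0.0379]
ft_force: [0.1, -3.8, -0.1]
23.975 tip [-0.0408 -0.0019  0.0379] F [-3.7965 -0.5814 -0.1461] M [ 0.045   1.1261 -0.0138]
```

```bash
python3 -m creep '[[[1.4,0,1.4],[0,0,0]],[[1.4,0,1.4],[0,0,0]],[[1.4,0,1.4],[0,0,0]],[[1.4,0,1.4],[0,0,0]],[[1.4,0,1.4],[0,0,0]],[[1.4,0,1.4],[0,0,0]],[[1.4,0,1.4],[0,0,0]],[[1.4,0,1.4],[0,0,0]],[[1.4,0,1.4],[0,0,0]],[[1.4,0,1.4],[0,0,0]],[[1.4,0,1.4],[0,0,0]],[[1.4,0,1.4],[0,0,0]]]' | egrep 'eef|ft'
python3 s.py|head -1
python3 -m creep '[[[1.4,0,1.4],[0,0,0]],[[1.4,0,1.4],[0,0,0]],[[1.4,0,1.4],[0,0,0]],[[1.4,0,1.4],[0,0,0]],[[1.4,0,1.4],[0,0,0]],[[1.4,0,1.4],[0,0,0]],[[1.4,0,1.4],[0,0,0]],[[1.4,0,1.4],[0,0,0]],[[1.4,0,1.4],[0,0,0]],[[1.4,0,1.4],[0,0,0]],[[1.4,0,1.4],[0,0,0]],[[1.4,0,1.4],[0,0,0]]]' | egrep 'eef|ft'
python3 s.py
python3 - <<'E'
from h import *
for n in("scene","side"):
    p=cam(n);P,m=cloud(p); a=injig(P[m]); t=a[(abs(a[:,2]-.118)<.004)&(a[:,0]>.03)&(a[:,0]<.2)&(abs(a[:,1])<.1)]
    print("block",len(t),cv2.minAreaRect(t[:,:2].astype(np.float32)*1000),t[:,0].max())
    f=a[(abs(a[:,2]-.063)<.004)&(abs(a[:,0]-.22)<.06)&(abs(a[:,1])<.13)]
    print("fence",cv2.minAreaRect(f[:,:2].astype(np.float32)*1000))
E
```

```text
eef_pos: [0.5829, 0.0283, 0.0384]
ft_force: [-0.4, -2.0, -1.3]
25.475 tip [-0.0166 -0.0019  0.0384] F [-2.0095  0.1773 -1.2992] M [0.0322 1.3074 0.001 ] 
eef_pos: [0.5861, 0.0519, 0.0388]
ft_force: [-1.0, -2.4, -1.7]
26.975 tip [ 0.0072 -0.0022  0.0388] F [-2.5443  0.6854 -1.6753] M [ 0.0036  1.3396 -0.0208] 
 [[ 0.6962 -0.0089  0.7178]
 [-0.0067 -1.     -0.0059]
 [ 0.7179 -0.0007 -0.6962]]
block 1850 ((99.39630126953125, -6.126411437988281), (124.40261840820312, 138.79763793945312), 89.48613739013672) 0.16925841991584809
fence ((204.29214477539062, -0.9207534790039062), (88.96343231201172, 222.38031005859375), 0.20904050767421722)
block 1883 ((100.6505355834961, -4.0831146240234375), (120.62519836425781, 140.83880615234375), 89.97129821777344) 0.17105135722856935
fence ((206.29443359375, 1.0869522094726562), (219.90228271484375, 89.37260437011719), 89.79009246826172)
```

```bash
python3 -m creep '[[[1,0,1],[0,0,0]],[[1,0,1],[0,0,0]],[[1,0,1],[0,0,0]],[[1,0,1],[0,0,0]],[[1,0,1],[0,0,0]],[[1,0,1],[0,0,0]],[[1,0,1],[0,0,0]],[[1,0,1],[0,0,0]],[[1,0,1],[0,0,0]],[[1,0,1],[0,0,0]]]' | egrep 'ft'
python3 s.py|head -1
python3 -m creep '[[[1,0,1],[0,0,0]],[[1,0,1],[0,0,0]],[[1,0,1],[0,0,0]]]' | egrep 'ft'
python3 -m creep '[[[1,0,1],[0,0,0]],[[1,0,1],[0,0,0]],[[1,0,1],[0,0,0]]]' | egrep 'ft'
python3 s.py|head -1
```

```text
ft_force: [-0.3, -2.2, -0.9]
28.325 tip [ 0.0213 -0.0023  0.039 ] F [-2.2559 -0.0091 -0.937 ] M [ 0.0105  1.2231 -0.0392] 
ft_force: [-0.5, -2.6, -2.2]
ft_force: [0.2, -2.5, -1.5]
29.075 tip [ 0.0298 -0.0023  0.039 ] F [-2.4179 -0.5498 -1.5182] M [-0.0038  1.2403 -0.014 ]
```

Top end is at about 0.192; the fence is expected near 0.21. I'll use 1 mm rows and check the force between calls.

```bash
python3 -m creep '[[[0.7,0,0.7],[0,0,0]],[[0.7,0,0.7],[0,0,0]],[[0.7,0,0.7],[0,0,0]],[[0.7,0,0.7],[0,0,0]]]' | egrep 'ft'
python3 -m creep '[[[0.7,0,0.7],[0,0,0]],[[0.7,0,0.7],[0,0,0]],[[0.7,0,0.7],[0,0,0]]]' | egrep 'ft'
python3 s.py|head -1
```

```text
ft_force: [-0.1, -2.4, -1.9]
ft_force: [-0.1, -1.1, -1.7]
29.95 tip [ 0.0367 -0.0025  0.0392] F [-1.1306 -0.0862 -1.7154] M [ 0.0252  1.3194 -0.0038]
```

```bash
python3 -m creep '[[[0.7,0,0.7],[0,0,0]],[[0.7,0,0.7],[0,0,0]],[[0.7,0,0.7],[0,0,0]]]' | egrep 'ft'
python3 s.py|head -1
```

```text
ft_force: [-0.4, -2.1, -0.9]
30.325 tip [ 0.0397 -0.0024  0.0393] F [-2.0987  0.1289 -0.9444] M [-0.0453  1.337  -0.0387]
```

```bash
python3 -m creep '[[[0.7,0,0.7],[0,0,0]],[[0.7,0,0.7],[0,0,0]]]' | egrep 'ft'
python3 s.py|head -1
```

```text
ft_force: [-0.9, -1.6, -1.8]
30.575 tip [ 0.0416 -0.0025  0.0393] F [-1.7347  0.7045 -1.8047] M [ 0.0263  1.2969 -0.0216]
```

```bash
python3 -m creep '[[[0.7,0,0.7],[0,0,0]],[[0.7,0,0.7],[0,0,0]],[[0.7,0,0.7],[0,0,0]]]' | egrep 'ft'
python3 s.py|head -1
```

```text
ft_force: [-0.8, -2.8, -2.3]
30.95 tip [ 0.0446 -0.0025  0.0393] F [-2.911   0.4216 -2.3165] M [-0.0075  1.321   0.0233]
```

```bash
python3 -m creep '[[[0.7,0,0.7],[0,0,0]],[[0.7,0,0.7],[0,0,0]]]' | egrep 'ft'
python3 s.py|head -1
```

```text
ft_force: [-0.5, -2.3, -1.6]
31.2 tip [ 0.0466 -0.0025  0.0394] F [-2.3158  0.2263 -1.563 ] M [ 0.0193  1.3124 -0.0275]
```

```bash
python3 -m creep '[[[0.7,0,0.7],[0,0,0]],[[0.7,0,0.7],[0,0,0]]]' | egrep 'ft'
python3 s.py|head -1
```

```text
ft_force: [-0.6, -2.0, -2.5]
31.45 tip [ 0.0486 -0.0025  0.0394] F [-2.014   0.3148 -2.4506] M [0.0466 1.2813 0.0026]
```

```bash
python3 -m creep '[[[0.7,0,0.7],[0,0,0]],[[0.7,0,0.7],[0,0,0]]]' | egrep 'ft'
python3 s.py|head -1
```

```text
ft_force: [0.0, -2.1, -2.4]
31.7 tip [ 0.0505 -0.0026  0.0394] F [-2.0802 -0.3044 -2.3531] M [0.0487 1.2964 0.0423]
```

```bash
python3 -m creep '[[[0.7,0,0.7],[0,0,0]],[[0.3,0,0.3],[0,0,0]]]' | egrep 'ft'
python3 s.py|head -1
```

```text
ft_force: [-2.0, -7.0, 0.2]
31.95 tip [ 0.051  -0.0028  0.0394] F [-7.224   1.0558  0.2371] M [0.1656 1.7415 0.4145]
```

```bash
python3 -m creep '[[[0.4,0,0.4],[0,0,0]],[[0,0,0],[0,0,0]]]' | egrep 'ft'
python3 s.py|head -1
python3 -m creep '[[[0,0,0],[0,0,0]],[[0,0,0],[0,0,0]],[[0,0,0],[0,0,0]],[[0,0,0],[0,0,0]],[[0,0,0],[0,0,0]],[[0,0,0],[0,0,0]],[[0,0,0],[0,0,0]]]' | egrep 'ft'
python3 s.py|head -1
```

```text
ft_force: [-2.2, -8.2, -0.0]
32.2 tip [ 0.051  -0.0029  0.0394] F [-8.3852  1.1925 -0.0457] M [0.1762 1.8571 0.5793] 
ft_force: [-1.7, -9.0, 1.6]
33.075 tip [ 0.051  -0.0029  0.0394] F [-9.1664  0.5543  1.6352] M [0.1701 1.8257 0.5829]
```

```bash
python3 -m creep '[[[0.3,0,0.3],[0,0,0]],[[0,0,0],[0,0,0]],[[0,0,0],[0,0,0]],[[0,0,0],[0,0,0]],[[0,0,0],[0,0,0]]]' | egrep 'ft'
python3 s.py|head -1
python3 -m creep '[[[-1,0,-1],[0,0,0]],[[-3,0,-3],[0,0,0]],[[-10,0,-10],[0,0,0]],[[-20,0,-20],[0,0,0]],[[-20,0,-20],[0,0,0]],[[-20,0,-20],[0,0,0]],[[0,0,0],[0,0,0]],[[0,0,0],[0,0,0]]]' | egrep 'ft'
python3 - <<'E'
from h import *
for n in("scene","side"):
    p=cam(n);P,m=cloud(p); a=injig(P[m]); t=a[(abs(a[:,2]-.118)<.004)&(a[:,0]>-.0)&(a[:,0]<.25)&(abs(a[:,1])<.1)]
    print("block",len(t),cv2.minAreaRect(t[:,:2].astype(np.float32)*1000),t[:,0].max())
    cv2.imwrite(f"pics/{n}5.png",p["image"])
print(bot.get_obs()["clock"],bot.get_obs()["ft_force"])
E
```

```text
ft_force: [-2.9, -10.5, 1.9]
33.7 tip [ 0.0511 -0.003   0.0394] F [-10.7404   1.5474   1.8788] M [0.3243 1.9903 0.7067] 
ft_force: [-0.2, 0.6, -0.2]
block 2200 ((130.2490234375, -7.080924987792969), (122.74822998046875, 164.46836853027344), 89.31615447998047) 0.21313757690269378
block 2409 ((130.5263214111328, -4.5206451416015625), (120.1939697265625, 167.8392333984375), 89.7931900024414) 0.21428850085301662
34.8 [ 0.59831447 -0.42110835  0.24623106]
```

View pics/scene5.png

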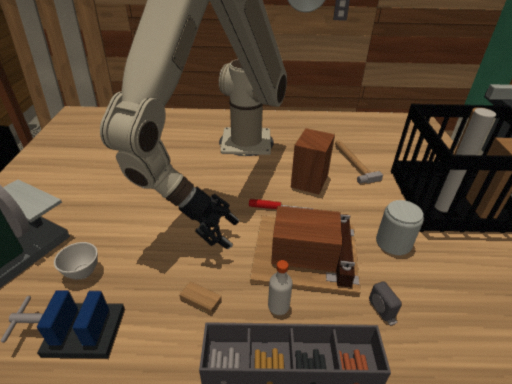

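The scene image shows the block flat at (307,240), its end against the fence at (347,250). It is square within about 0.01 rad, the bystanders look untouched and the hand is clear at (215,220). I'm handing in.

```bash
python3 -c "
from workcell import workorder; print(workorder.job_done())"
```

```text
the job is handed in; nothing more can be done
None
```

The block lies flat on the board with its upper end seated squarely against the fence; I pressed it there at about 9–11 N for over a second, took the hand off, and handed the job in at about 35 s, though the hand-in returned no verdict.

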